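Thread a loaded terminal rail into a terminal box and hold it over its standoffs

ROBOT

A 6-joint arm with a two-finger parallel gripper is mounted at the origin on the work surface. World frame = base frame: x ahead of the robot, y to its left, z up, the work surface at z = 0. Lengths are in m, angles in rad, forces in N, time in s.
With the tool pointing down it reaches from about 0.425 to 0.95 m from the base axis. Payload 3.5 kg.
Tool frame: the origin (TCP) lies on the centre line of the jaws, within the pads' length; the fingertips stand 11 mm ahead of it and the grasp point (between the pads) lies 8 mm behind it; x points along the fingers, y is the direction in which the jaws open and shut, and the axes are right-handed (so a half turn about x gives the same grasp; the last joint's range is limited). The gripper opens to 85 mm and grips with 20 to 120 N. Pads are 22 mm wide; open, the fingers measure 114 mm over their backs; the gripper's body (76 mm by 85 mm) begins 54 mm behind the grasp point. The pads swing forward as they close: fully open they stand 13 mm farther back than shut.
Start: joints at [1.036, 0.286, 1.577, -0, 1.279, -0.15], TCP at [0.253, 0.626, 0.242] pointing down, gripper open.
Joint ranges: [-2.77, 2.77], [-0.9, 2.22], [0.21, 2.48], [-1.53, 4.67], [0.24, 2.81], [-2.84, 2.84]. Speed limits (rad/s): [2.79, 2.79, 3.14, 3.14, 3.14, 3.14].

INTERFACE

Orientations are given as a unit quaternion [x, y, z, w].
In Python, from plant import ctrl gives the robot as it stands. The module is installed in compiled form; this text tells all that it offers.
- The arm moves only by the tool drive_tool, never from a script. Its argument "series" is a list of rows, each a list of 2 entries, a list of its own where there are three numbers: the shift along the tool's x, y, z in units of 50 mm (1.0 is 50 mm), then the turn, a rotation vector about the tool's x, y, z in degrees. A call has 1 to 5 rows; each row shifts and turns the pose as measured when the row begins, along the tool's axes as they then stand; what a row does not reach is not made up. A row lasts 1/10 s, in which the tool goes at most 50 mm and 8.59 degrees, less where a joint would pass 70% of its speed; a pose out of reach is approached as far as the arm can. A call is refused whole if a number of a shift passes 1 or a number of a turn 8.59, either way. A call with a gripper value outside its range is refused whole. "grip" is the gripper's target within -1 to 1 (fully open at 1, half-way at 0, shut at -1), set as the call begins (left out, the last holds). The fingers move at their own pace and stop on an object; "newtons" is the grip in N (left out, the last holds). Time passes only in rows, so rows that do not move let the fingers close. It gives the time, the measured TCP pose, the force and the opening at its end, in the units of the state.
- ctrl.get_state(): the state, without advancing time (a new reading comes with each control period).
- ctrl.read_camera(name): name is "scene" or "top" or "wrist"; returns a dict with "img" (420x560x3 uint8, red, green, blue), "camera_matrix" (3x3 intrinsics, pixels), "R" (3x3) and "t" (3): a world point X has camera coordinates R X + t. Camera axes: x right, y down, z forward; pixel columns grow to the right and rows downward; lengths in m; the calibration is good to about 2 mm. A picture is of the moment at which its call begins. There is no depth.
- ctrl.sign_off(): hands the job in, once; it reports no verdict.
The state is a dict: "time": time; "qpos": joint angles; "dq": joint speeds; "joint_efforts": joint torques, N m; "eef_pos": TCP position; "tcp_rot": TCP orientation; "contact_force": force on the tool from outside, world axes, zero at the start; "wrist_torque": the same for the moment, N m; "opening": opening from 0.0 (shut) to 1.0 (fully open).
Only numpy, scipy, OpenCV 4.12 (cv2) and the standard library are available. Lean on these libraries where they do the work, as an engineer would, in place of code of your own. Each camera call takes 0.05 s, during which the arm holds its last target.

TASK

Take the steel rail that carries the row of terminal blocks and bring it into the open terminal box: it is longer than the opening, so tip it and feed one end in first, then bring the other end down inside and level it. Finish still gripping it and holding it still and level inside, about a finger's width above the two standoffs, centred over them and in line with them and touching no part of the box, so that I can slip spacers under it. Don't shove the box about, and leave the other things on the bench where they are.

Things in the scene. Friction and masses are not known exactly. Their poses are not given: they have to be found in the camera images.
- rail_blocks (a point): the loaded rail, at the middle of its row of 8 grey terminal blocks, 26 mm above the rail's underside; x along the rail, z up through the blocks. The row is 50 mm long (x), 44 mm wide (y) with flat upright sides from 5 to 34 mm above the rail's underside, then a ridge 28 mm wide up to 46 mm. Grip it across the blocks. 0.18 to 0.29 kg, centre of mass at its middle
- rail_under (a point): centre of the loaded rail's underside, 26 mm below rail_blocks, same axes. Steel top-hat rail 236 mm long, 35 mm wide, 7.5 mm high, with screw slots (one 95 mm either side of the middle); a black end stop 8 mm thick, 40 mm wide, 31 mm high stands at each end of the row of blocks. It starts flat on the bench, blocks up
- rail_end_a (a point): the loaded rail's +x end, 118 mm from its middle, 4 mm above its underside (mid-height of the rail)
- rail_end_b (a point): the loaded rail's -x end, 118 mm from its middle, 4 mm above its underside
- terminal_box: grey steel box lying on its back, open upward: 300 mm long (its x), 150 wide (y), 80 high (z up); origin at the centre of its underside. Sheet 3 mm thick. Inside 294 x 144 mm; floor top 3 mm up. Three cable glands stick 24 mm out of the +y side, 40 mm up; a brass earth stud 16 mm tall stands inside at x 120, y -50 mm. It is loose, 2 to 2.7 kg, and slides if pushed hard
- opening_mid (a point): centre of the box's opening, at the top of the lips (80 mm above the bench); axes as the box. The opening is 220 mm (x) by 120 mm (y), between flat inward lips 3 mm thick, undersides 77 mm above the bench; under each end lip there are 37 mm of free space out to the end wall, under each side lip 12 mm
- standoffs_mid (a point): point midway between the tops of the two round brass standoffs (box centre, 23 mm above the bench); axes as the box. The standoffs, 12 mm across and 20 mm tall, stand on the floor on the box's long centre line, each 95 mm from this point
- bare_rail: bystander: a bare steel rail of the same section and length (236 x 35 x 7.5 mm) with no blocks on it, lying flat; origin at the centre of its underside, x along it
- screwdriver: bystander: screwdriver with a black handle, 210 mm long, 26 mm thick, lying near the robot; origin under its middle, x along it
- tape_roll: bystander: roll of black tape lying flat, 80 mm across, 19 mm high; origin at the centre of its underside
- spacer_dish: bystander: round steel dish with a few brass spacers, 88 mm across, 23 mm high; origin at the centre of its underside
Mind the look-alikes: they are no part of the job. What is shaped like the part that bears rail_blocks but yellow is not meant.

How it is judged:
By the outcome, as a careful person would: the job done as asked, in the order asked, and still so for the second after the job is handed in, while the arm keeps its last pose, push and grip.
It also fails if it takes over 40 s, if anything falls off the work surface, if the arm or the gripper's body presses on something with over 40 N, if the wrist force passes 120 N, or if a joint passes its speed limit or range.

## Working session

There is one attempt and no reset: what is moved stays moved. The work goes in short steps, Python scripts to look and compute and a tool call to move; the robot and the scene stay as the last step left them, time stands still between calls to the robot, and variables do not carry over. Pictures are saved under pics/ and viewed, and the job is handed in when it is done.

Besides the shell and the picture viewer there is one more tool, called after ">>>" by a JSON object that holds its "api" and its "payload". drive_tool: Moves the arm, as the interface text tells. Its arguments: {"type":"object","properties":{"series":{"type":"array"},"grip":{"type":"number"},"newtons":{"type":"number"}},"required":["series"]}

```bash
mkdir -p pics
python3 - <<'E'
from plant import ctrl
import cv2
s=ctrl.get_state();print(s)
for n in ["scene","top","wrist"]:
    c=ctrl.read_camera(n);cv2.imwrite(f"pics/{n}0.png",c["img"][:,:,::-1]);print(n,c["camera_matrix"],c["R"],c["t"])
    import numpy as np
    np.savez(f"{n}0.npz",**c)
E
```

```text
{'time': 0.0, 'qpos': array([ 1.03600329e+00,  2.87191103e-01,  1.57817261e+00,  9.42945778e-06,
        1.27858997e+00, -1.50005695e-01]), 'dq': array([-1.11296890e-03,  1.60876359e-04, -7.73295433e-04, -6.92503513e-07,
        2.03226695e-03, -1.75654386e-03]), 'joint_efforts': array([ 2.44861651e-03, -4.05973363e+01, -2.92632776e+01, -5.16608998e-05,
        5.73740312e-03,  1.51922217e-05]), 'eef_pos': array([0.2530204 , 0.6251079 , 0.24093256]), 'tcp_rot': array([ 0.13442077,  0.69434281, -0.13599122,  0.69377627]), 'contact_force': array([-0.35859658,  0.58673838, -0.11463774]), 'wrist_torque': array([-0.01817824,  0.00401994,  0.02258422]), 'opening': 0.9990612006038391}
scene [[419.53043843   0.         278.4453452 ]
 [  0.         419.53043843 206.32277494]
 [  0.           0.           1.        ]] [[ 0.24230132  0.97013938 -0.01093836]
 [ 0.51281939 -0.13763577 -0.84739169]
 [-0.82359356  0.19971472 -0.53085561]] [-0.13526117 -0.16230594  1.43512119]
top [[539.11916023   0.         272.75512254]
 [  0.         539.11916023 209.27810211]
 [  0.           0.           1.        ]] [[ 0.01295708 -0.99990626 -0.00442462]
 [-0.99600258 -0.01251513 -0.08844342]
 [ 0.08837975  0.0055529  -0.99607138]] [-0.01043375  0.48206257  1.74323944]
wrist [[322.88827007   0.         272.35222493]
 [  0.         322.88827007 208.26574633]
 [  0.           0.           1.        ]] [[ 0.37616899  0.92654988 -0.00148625]
 [ 0.89307354 -0.36214975  0.26695917]
 [ 0.24681275 -0.10174909 -0.96370669]] [-0.67446952 -0.03465296  0.37896451]
```

View pics/scene0.png

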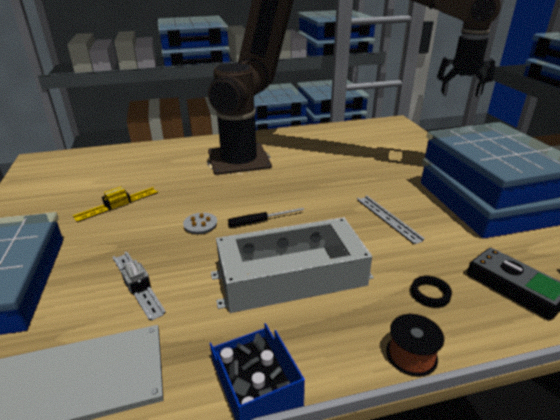

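View pics/top0.png

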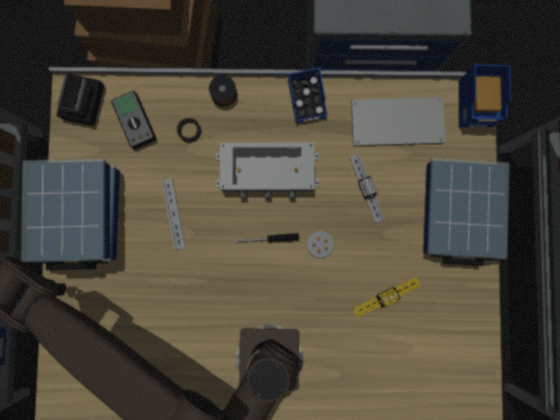

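View pics/wrist0.png

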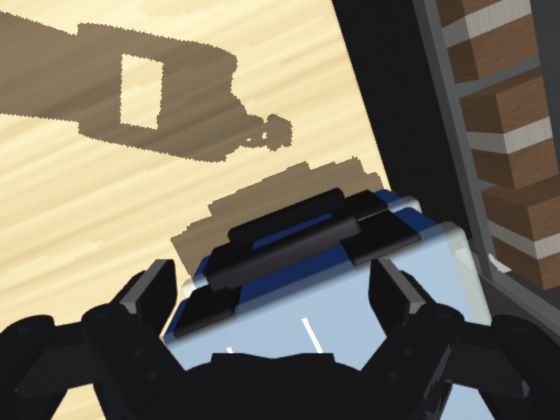

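Candidates for the loaded rail are:
- top (367,188), which is (135,280) in scene: grey blocks on a steel rail
- top (388,297): the yellow look-alike
- top (173,213): the bare rail

I choose the first. The box is at top (268,167), with its glands facing the robot. Next I'll take close crops and measure.

```bash
cat > h.py <<'E'
import numpy as np,cv2
def ray(c,px):
    K,R,t=c["camera_matrix"],c["R"],c["t"]
    d=R.T@np.linalg.solve(K,np.array([px[0],px[1],1.0]));o=-R.T@t
    return o,d
def onz(c,px,z):
    o,d=ray(c,px);return o+d*(z-o[2])/d[2]
def proj(c,X):
    p=c["camera_matrix"]@(c["R"]@np.asarray(X)+c["t"]);return p[:2]/p[2]
E
python3 - <<'E'
import cv2
a=cv2.imread("pics/top0.png")
r=cv2.resize(a[145:230,335:400],None,fx=6,fy=6,interpolation=cv2.INTER_CUBIC)
b=cv2.resize(a[135:205,210:325],None,fx=6,fy=6,interpolation=cv2.INTER_CUBIC)
cv2.imwrite("pics/rail_c.png",r);cv2.imwrite("pics/box_c.png",b)
E
```

```text
(no output)
```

View pics/rail_c.png

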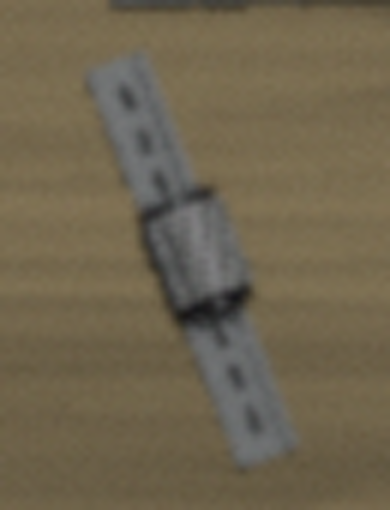

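View pics/box_c.png

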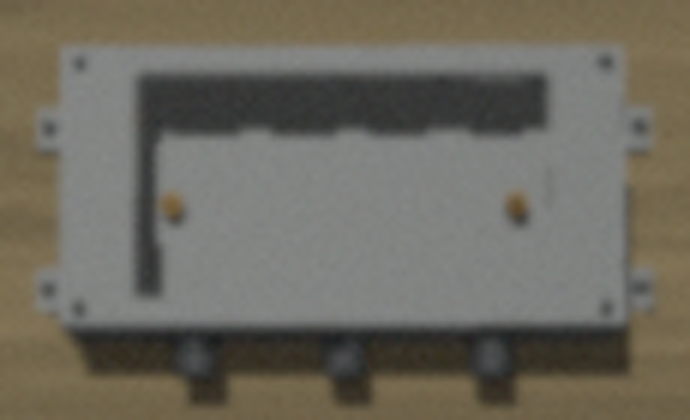

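The rail crop shows grey blocks between black end stops, rail ends at crop (118,65) and (269,457). The box crop shows lip corners at (62,45), (625,45), (628,327), (62,327), brass standoffs at (172,207) and (516,205), and glands at the bottom. Now to refine by masks.

Run:
```python
import numpy as np,cv2
from h import *
c=dict(np.load("top0.npz"));s=dict(np.load("scene0.npz"))
img=cv2.cvtColor(c["img"],cv2.COLOR_RGB2HSV)
def cr(u,v,o): return ((u+.5)/6-.5+o[0],(v+.5)/6-.5+o[1])
ro=(335,145);bo=(210,135)
P=[onz(c,cr(*p,ro),.0075) for p in [(88,75),(148,55),(240,468),(298,445)]]
a=(P[0]+P[1])/2;b=(P[2]+P[3])/2
print("manual rail",a,b,(a+b)/2,np.linalg.norm(a-b),np.degrees(np.arctan2(*(a-b)[[1,0]])),np.linalg.norm(P[0]-P[1]),np.linalg.norm(P[2]-P[3]))
B=[onz(c,cr(*p,bo),.08) for p in [(62,45),(625,45),(628,327),(62,327)]]
print("box c",np.mean(B,0),np.linalg.norm(B[0]-B[1]),np.linalg.norm(B[1]-B[2]),np.degrees(np.arctan2(*(B[0]-B[1])[[1,0]])),np.degrees(np.arctan2(*(B[3]-B[2])[[1,0]])))
S=[onz(c,cr(*p,bo),.023) for p in [(172,207),(516,205)]]
print("standoffs",S,np.mean(S,0),np.linalg.norm(S[0]-S[1]),np.degrees(np.arctan2(*(S[0]-S[1])[[1,0]])))
# masks: low saturation vs wood
sat=img[:,:,1]
for n,(x0,y0,x1,y1) in dict(rail=(345,148,388,226),box=(212,138,324,200)).items():
    m=(sat[y0:y1,x0:x1]<70).astype(np.uint8)
    k,l,st,ce=cv2.connectedComponentsWithStats(m)
    i=1+np.argmax(st[1:,4]); mm=(l==i).astype(np.uint8)
    cs=max(cv2.findContours(mm,cv2.RETR_EXTERNAL,cv2.CHAIN_APPROX_NONE)[0],key=cv2.contourArea)
    r=cv2.minAreaRect(cs);print(n,st[i],(r[0][0]+x0,r[0][1]+y0),r[1],r[2])
    cv2.imwrite(f"pics/m_{n}.png",cv2.resize(mm*255,None,fx=5,fy=5,interpolation=0))
# brass mask
m=((img[:,:,1]>110)&(img[:,:,2]>60)).astype(np.uint8)[140:195,225:310]
k,l,st,ce=cv2.connectedComponentsWithStats(m)
for i in range(1,k):
    if st[i,4]>=3: print("brass",ce[i]+[225,140],st[i,4],onz(c,ce[i]+[225,140],.023))
# scene predicted
print("scene proj mid rail",proj(s,[*((a+b)/2)[:2],.046]),proj(s,a),proj(s,b),proj(s,np.mean(S,0)),[proj(s,x) for x in B])
```

```text
manual rail [ 0.66663007 -0.27291984  0.0075    ] [ 0.45018465 -0.35556424  0.0075    ] [ 0.55840736 -0.31424204  0.0075    ] 0.23168667669203952 20.898135182172876 0.03521804404605558 0.03439616280727839
box c [0.61680148 0.01573995 0.08      ] 0.30022761749302335 0.15140904677682382 90.687701250381 90.71030091508479
standoffs [array([0.61344053, 0.11103859, 0.023     ]), array([ 0.61685759, -0.07768518,  0.023     ])] [0.61514906 0.0166767  0.023     ] 0.1887546999587374 91.03729025290237
rail [  4   5  36  70 934] (367.8539505004883, 187.2967758178711) (72.80083465576172, 15.250130653381348) 69.22774505615234
box [   3    3  105   58 5162] (267.0, 169.5) (57.0, 104.0) 90.0
brass [238.33333333 168.66666667] 3 [0.61483031 0.11078993 0.023     ]
scene proj mid rail [134.20553388 266.94727681] [157.4994572  313.16343467] [121.0366018  253.45103585] [292.00257445 266.25402676] [array([373.16160153, 255.79976802]), array([227.29309881, 282.5201522 ]), array([216.33240695, 236.9148043 ]), array([344.12900678, 216.52025223])]
```

```bash
cat > plan.py <<'E'
import numpy as np,sys
from scipy.spatial.transform import Rotation as Ro, Slerp
from plant import ctrl
def tool(yawy,tilt=0):
    # tool x down, tool y horizontal at yawy deg; tilt deg about tool y
    y=np.array([np.cos(np.radians(yawy)),np.sin(np.radians(yawy)),0]);x=np.array([0,0,-1.]);z=np.cross(x,y)
    return Ro.from_matrix(np.c_[x,y,z])*Ro.from_euler('y',tilt,degrees=True)
def rows(p,R,mm=45,deg=8,nmin=1):
    s=ctrl.get_state();p0=s["eef_pos"];R0=Ro.from_quat(s["tcp_rot"])
    p=np.array(p);D=(R0.inv()*R).magnitude()
    n=max(nmin,int(np.ceil(max(np.linalg.norm(p-p0)/mm*1e3,np.degrees(D)/deg))))
    sl=Slerp([0,1],Ro.concatenate([R0,R]));pc,Rc=p0,R0;out=[]
    for i in range(1,n+1):
        pn=p0+(p-p0)*i/n;Rn=sl(i/n)
        sh=Rc.inv().apply(pn-pc)/.05;tu=np.degrees((Rc.inv()*Rn).as_rotvec())
        out.append([list(np.round(sh,2)),list(np.round(tu,1))]);pc,Rc=pn,Rn
    print("n",n); [print(str([[float(v) for v in a] for a in o])) for o in out]
def show(yc=None):
    s=ctrl.get_state();R=Ro.from_quat(s["tcp_rot"]).as_matrix()
    print("t",s["time"],"p",s["eef_pos"].round(4),"x",R[:,0].round(3),"yaw_y",np.degrees(np.arctan2(R[1,1],R[0,1])).round(2),"F",s["contact_force"].round(1),"op",round(s["opening"],3),"q",s["qpos"].round(2))
E
python3 - <<'E'
from plan import *
show()
rows([.55,.2,.25],tool(-16))
E
```

```text
t 0.15 p [0.2531 0.6252 0.2412] x [-0.001 -0.002 -1.   ] yaw_y 67.95 F [-0.2  0.1 -0.1] op 1.001 q [ 1.04  0.29  1.58 -0.    1.28 -0.15]
n 12
[[-0.01, -0.47, 0.72], [7.0, 0.0, 0.0]]
[[-0.01, -0.38, 0.78], [7.0, 0.0, 0.0]]
[[-0.01, -0.28, 0.82], [7.0, 0.0, 0.0]]
[[-0.01, -0.18, 0.85], [7.0, 0.0, 0.0]]
[[-0.01, -0.08, 0.86], [7.0, 0.0, 0.0]]
[[-0.01, 0.03, 0.86], [7.0, 0.0, 0.0]]
[[-0.01, 0.13, 0.85], [7.0, 0.0, 0.0]]
[[-0.01, 0.24, 0.83], [7.0, 0.0, 0.0]]
[[-0.01, 0.34, 0.8], [7.0, 0.0, 0.0]]
[[-0.01, 0.43, 0.75], [7.0, 0.0, 0.0]]
[[-0.01, 0.52, 0.69], [7.0, 0.0, 0.0]]
[[-0.01, 0.6, 0.62], [7.0, 0.0, 0.0]]
```

>>> {"api": "drive_tool", "payload": {"series": [[[0,-0.47,0.72],[7,0,0]],[[0,-0.38,0.78],[7,0,0]],[[0,-0.28,0.82],[7,0,0]],[[0,-0.18,0.85],[7,0,0]],[[0,-0.08,0.86],[7,0,0]]], "grip": 1, "newtons": 70}}

```text
time: 0.65
eef_pos: [0.3751, 0.4447, 0.2383]
tcp_rot: [0.34, 0.62, -0.343, 0.618]
contact_force: [0.4, 0.7, -0.4]
opening: 1.001
```

>>> {"api": "drive_tool", "payload": {"series": [[[0,0.03,0.86],[7,0,0]],[[0,0.13,0.85],[7,0,0]],[[0,0.24,0.83],[7,0,0]],[[0,0.34,0.8],[7,0,0]],[[0,0.43,0.75],[7,0,0]]]}}

```text
time: 1.15
eef_pos: [0.4968, 0.2563, 0.2369]
tcp_rot: [-0.516, -0.481, 0.521, -0.481]
contact_force: [0.3, -0.8, -0.9]
opening: 0.999
```

Run:
```python
from plan import *
show()
rows([.557,-.313,.17],tool(-69.1))
```

```text
t 1.15 p [0.4968 0.2563 0.2369] x [-0.005 -0.004 -1.   ] yaw_y -4.27 F [ 0.3 -0.8 -0.9] op 0.999 q [ 0.3   0.04  1.87 -0.    1.24  0.37]
n 13
[[0.11, 0.16, 0.87], [5.0, 0.0, 0.0]]
[[0.11, 0.23, 0.85], [5.0, 0.0, 0.0]]
[[0.11, 0.31, 0.83], [5.0, 0.0, 0.0]]
[[0.1, 0.38, 0.8], [5.0, 0.0, 0.0]]
[[0.1, 0.44, 0.76], [5.0, 0.0, 0.0]]
[[0.1, 0.51, 0.72], [5.0, 0.0, 0.0]]
[[0.1, 0.57, 0.67], [5.0, 0.0, 0.0]]
[[0.1, 0.63, 0.62], [5.0, 0.0, 0.0]]
[[0.1, 0.68, 0.56], [5.0, 0.0, 0.0]]
[[0.1, 0.72, 0.5], [5.0, 0.0, 0.0]]
[[0.1, 0.76, 0.44], [5.0, 0.0, 0.0]]
[[0.1, 0.8, 0.37], [5.0, 0.0, 0.0]]
[[0.1, 0.83, 0.3], [5.0, 0.0, 0.0]]
```

>>> {"api": "drive_tool", "payload": {"series": [[[0.1,0.16,0.87],[5,0,0]],[[0.1,0.23,0.85],[5,0,0]],[[0.1,0.31,0.83],[5,0,0]],[[0.1,0.38,0.8],[5,0,0]],[[0.1,0.44,0.76],[5,0,0]]]}}

```text
time: 1.65
eef_pos: [0.5199, 0.0277, 0.212]
tcp_rot: [-0.612, -0.351, 0.615, -0.352]
contact_force: [0.8, 0.2, 0.2]
opening: 1.004
```

>>> {"api": "drive_tool", "payload": {"series": [[[0.1,0.51,0.72],[5,0,0]],[[0.1,0.57,0.67],[5,0,0]],[[0.1,0.63,0.62],[5,0,0]],[[0.1,0.68,0.56],[5,0,0]],[[0.1,0.72,0.5],[5,0,0]]]}}

```text
time: 2.15
eef_pos: [0.5356, -0.2008, 0.1858]
tcp_rot: [-0.676, -0.203, 0.678, -0.204]
contact_force: [0.0, 0.6, -0.4]
opening: 0.999
```

Run:
```python
from plan import *
show()
rows([.557,-.313,.17],tool(-69.1))
```

```text
t 2.15 p [ 0.5356 -0.2008  0.1858] x [-0.003 -0.003 -1.   ] yaw_y -56.5 F [ 0.   0.6 -0.4] op 0.999 q [-0.53  0.12  1.88 -0.    1.14  0.45]
n 3
[[0.11, 0.7, 0.29], [4.2, 0.1, -0.0]]
[[0.11, 0.72, 0.24], [4.2, 0.1, -0.0]]
[[0.11, 0.74, 0.19], [4.2, 0.1, -0.0]]
```

>>> {"api": "drive_tool", "payload": {"series": [[[0.1,0.7,0.29],[4.2,0.1,0]],[[0.1,0.72,0.24],[4.2,0.1,0]],[[0.1,0.74,0.19],[4.2,0.1,0]],[[0,0,0],[0,0,0]]]}}

```text
time: 2.55
eef_pos: [0.5549, -0.3227, 0.1679]
tcp_rot: [0.697, 0.122, -0.696, 0.122]
contact_force: [0.6, -0.3, -0.7]
opening: 0.999
```

Run:
```python
from plan import *
import cv2
show()
c=ctrl.read_camera("wrist");cv2.imwrite("pics/w1.png",c["img"][:,:,::-1]);np.savez("w1.npz",**c)
rows([.557,-.313,.17],tool(-69.1))
```

```text
t 2.55 p [ 0.5549 -0.3227  0.1679] x [ 0.  0. -1.] yaw_y -70.1 F [ 0.6 -0.3 -0.7] op 0.999 q [-0.68  0.28  1.72  0.    1.14  0.54]
n 1
[[-0.04, -0.13, -0.09], [-0.9, -0.0, 0.1]]
```

View pics/w1.png

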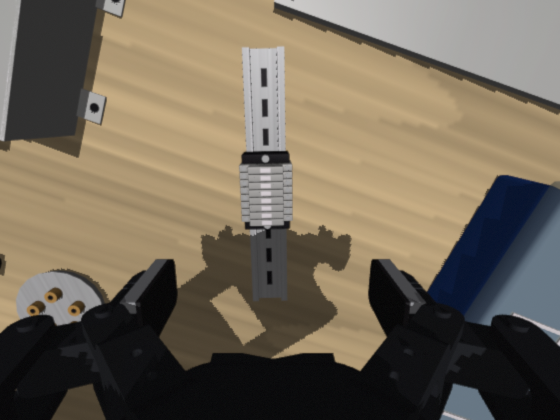

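The wrist view shows the grey-block rail: far end corners at (242,48) and (284,47), near end corners at (254,300) and (287,299).

Run:
```python
from plan import *
from h import *
c=dict(np.load("w1.npz"))
P=[onz(c,p,.0075) for p in [(242,48),(284,47),(254,300),(287,299)]]
a=(P[0]+P[1])/2;b=(P[2]+P[3])/2
print(a,b,(a+b)/2,np.linalg.norm(a-b),np.degrees(np.arctan2(*(a-b)[[1,0]])),np.linalg.norm(P[0]-P[1]),np.linalg.norm(P[2]-P[3]))
# ridge: top corners at z .046, x extents ±25mm; print projection of block model
im=c["img"][:,:,::-1].copy()
yaw=np.arctan2(*(a-b)[[1,0]]);m=(a+b)/2
for x,y,z in [(25,14,46),(25,-14,46),(-25,14,46),(-25,-14,46),(33,20,31),(33,-20,31),(-33,20,31),(-33,-20,31),(118,17.5,7.5),(-118,17.5,7.5),(118,-17.5,7.5),(-118,-17.5,7.5)]:
    X=m+[(x*np.cos(yaw)-y*np.sin(yaw))/1e3,(x*np.sin(yaw)+y*np.cos(yaw))/1e3,0];X[2]=z/1e3
    cv2.circle(im,tuple(int(round(v)) for v in proj(c,X)),1,(0,0,255),-1)
cv2.imwrite("pics/w1m.png",cv2.resize(im[40:310,200:330],None,fx=2.2,fy=2.2,interpolation=cv2.INTER_NEAREST))
```

```text
[ 0.66994042 -0.27278499  0.0075    ] [ 0.45113546 -0.35800413  0.0075    ] [ 0.56053794 -0.31539456  0.0075    ] 0.23481463563270025 21.279687596714055 0.03473915328506667 0.0337419765230368
```

View pics/w1m.png

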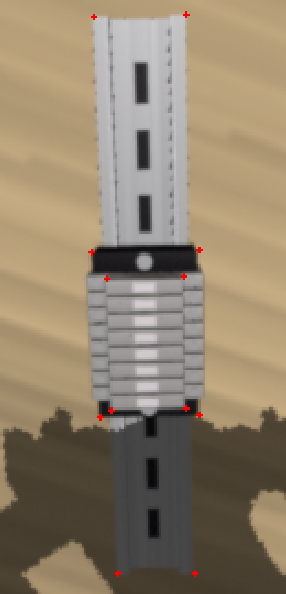

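Dots agree with the picture (measured length 235 mm, width 34.5 mm). Rail centre is (0.560,-0.315), yaw 21.2°.

Run:
```python
from plan import *
rows([.560,-.315,.10],tool(-68.8),nmin=4,mm=25)
```

```text
n 4
[[0.34, -0.02, -0.03], [-0.3, -0.0, 0.0]]
[[0.34, -0.02, -0.03], [-0.3, -0.0, 0.0]]
[[0.34, -0.02, -0.03], [-0.3, -0.0, 0.0]]
[[0.34, -0.02, -0.03], [-0.3, -0.0, 0.0]]
```

>>> {"api": "drive_tool", "payload": {"series": [[[0.34,-0.02,-0.03],[-0.3,0,0]],[[0.34,-0.02,-0.03],[-0.3,0,0]],[[0.34,-0.02,-0.03],[-0.3,0,0]],[[0.34,-0.02,-0.03],[-0.3,0,0]],[[0,0,0],[0,0,0]]]}}

```text
time: 3.1
eef_pos: [0.5578, -0.3068, 0.0935]
tcp_rot: [-0.693, -0.136, 0.695, -0.131]
contact_force: [0.7, 0.5, -0.7]
opening: 1.001
```

Run:
```python
from plan import *
show()
rows([.560,-.315,.02],tool(-68.8),nmin=5,mm=25)
```

```text
t 3.1 p [ 0.5578 -0.3068  0.0935] x [-0.004  0.006 -1.   ] yaw_y -68.23 F [ 0.7  0.5 -0.7] op 1.001 q [-0.66  0.36  1.77  0.    1.01  0.53]
n 5
[[0.29, 0.04, 0.0], [0.1, 0.0, 0.1]]
[[0.29, 0.04, 0.0], [0.1, 0.0, 0.1]]
[[0.29, 0.04, 0.0], [0.1, 0.0, 0.1]]
[[0.29, 0.03, 0.0], [0.1, 0.0, 0.1]]
[[0.29, 0.03, 0.0], [0.1, 0.0, 0.1]]
```

>>> {"api": "drive_tool", "payload": {"series": [[[0.25,0.1,0],[-0.2,0,0.2]],[[0.25,0.06,0],[0,0,0.2]],[[0.25,0,0],[0,0,0]],[[0.2,0,0],[0,0,0]],[[0,0,0],[0,0,0]]]}}

```text
time: 3.6
eef_pos: [0.5613, -0.3122, 0.0424]
tcp_rot: [-0.694, -0.136, 0.694, -0.136]
contact_force: [0.0, 0.6, 0.1]
opening: 1.003
```

Run:
```python
from plan import *
show()
rows([.560,-.315,.02],tool(-68.8),nmin=3,mm=25)
```

```text
t 3.6 p [ 0.5613 -0.3122  0.0424] x [-0.001 -0.001 -1.   ] yaw_y -67.8 F [0.  0.6 0.1] op 1.003 q [-0.66  0.44  1.77 -0.    0.93  0.52]
n 3
[[0.15, 0.01, 0.02], [0.3, 0.0, -0.0]]
[[0.15, 0.01, 0.02], [0.3, 0.0, -0.0]]
[[0.15, 0.01, 0.02], [0.3, 0.0, -0.0]]
```

>>> {"api": "drive_tool", "payload": {"series": [[[0.15,0.02,0.04],[0.6,0,0]],[[0.15,0,0.02],[0.4,0,0]],[[0.12,0,0],[0,0,0]],[[0,0,0],[0,0,0]]]}}

```text
time: 4.0
eef_pos: [0.5591, -0.3153, 0.0203]
tcp_rot: [0.695, 0.129, -0.695, 0.13]
contact_force: [-0.5, 0.3, 0.6]
opening: 0.998
```

Run:
```python
from plan import *
show()
rows([.560,-.315,.02],tool(-68.8),nmin=1,mm=25)
```

```text
t 4.0 p [ 0.5591 -0.3153  0.0203] x [ 0.001 -0.002 -1.   ] yaw_y -68.93 F [-0.5  0.3  0.6] op 0.998 q [-0.67  0.47  1.78 -0.    0.89  0.53]
n 1
[[0.01, 0.0, -0.02], [-0.1, 0.0, -0.1]]
```

>>> {"api": "drive_tool", "payload": {"series": [[[0,0,0],[0,0,0]],[[0,0,0],[0,0,0]],[[0,0,0],[0,0,0]],[[0,0,0],[0,0,0]],[[0,0,0],[0,0,0]]], "grip": -1, "newtons": 70}}

```text
time: 4.5
eef_pos: [0.5597, -0.3157, 0.0214]
tcp_rot: [0.696, 0.128, -0.695, 0.131]
contact_force: [-0.6, -1.0, -2.2]
opening: 0.501
```

Run:
```python
from plan import *
import cv2
show()
c=ctrl.read_camera("wrist");cv2.imwrite("pics/w2.png",c["img"][:,:,::-1])
```

```text
t 4.5 p [ 0.5597 -0.3157  0.0214] x [ 0.002 -0.003 -1.   ] yaw_y -68.92 F [-0.6 -1.  -2.2] op 0.501 q [-0.67  0.47  1.78 -0.    0.89  0.53]
```

View pics/w2.png

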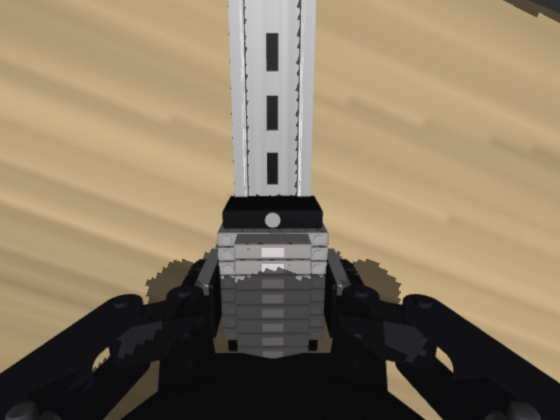

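Gripped (opening 0.50, about 43 mm). Lift and swing toward the box.

>>> {"api": "drive_tool", "payload": {"series": [[[-0.2,0,0],[0,0,0]],[[-0.5,0,0],[0,0,0]],[[-0.8,0,0],[0,0,0]],[[-0.9,0,0],[0,0,0]],[[-0.9,0,0],[0,0,0]]]}}

```text
time: 5.05
eef_pos: [0.5533, -0.3104, 0.1797]
tcp_rot: [-0.689, -0.135, 0.701, -0.123]
contact_force: [1.9, 0.1, -2.9]
opening: 0.495
```

Run:
```python
from plan import *
import cv2
show()
rows([.60,-.06,.23],tool(.6),deg=6)
```

```text
t 5.05 p [ 0.5533 -0.3104  0.1797] x [-0.019  0.014 -1.   ] yaw_y -68.95 F [ 1.9  0.1 -2.9] op 0.495 q [-0.67  0.27  1.72 -0.    1.18  0.53]
n 12
[[-0.08, -0.36, -0.22], [-5.8, -0.0, 0.1]]
[[-0.08, -0.34, -0.26], [-5.8, -0.0, 0.1]]
[[-0.08, -0.31, -0.29], [-5.8, -0.0, 0.1]]
[[-0.08, -0.28, -0.32], [-5.8, -0.0, 0.1]]
[[-0.08, -0.25, -0.35], [-5.8, -0.0, 0.1]]
[[-0.08, -0.21, -0.37], [-5.8, -0.0, 0.1]]
[[-0.08, -0.17, -0.39], [-5.8, -0.0, 0.1]]
[[-0.08, -0.13, -0.4], [-5.8, -0.0, 0.1]]
[[-0.08, -0.09, -0.42], [-5.8, -0.0, 0.1]]
[[-0.08, -0.05, -0.42], [-5.8, -0.0, 0.1]]
[[-0.08, -0.0, -0.42], [-5.8, -0.0, 0.1]]
[[-0.08, 0.04, -0.42], [-5.8, -0.0, 0.1]]
```

>>> {"api": "drive_tool", "payload": {"series": [[[-0.08,-0.36,-0.22],[-5.8,0,0.1]],[[-0.08,-0.34,-0.26],[-5.8,0,0.1]],[[-0.08,-0.31,-0.29],[-5.8,0,0.1]],[[-0.08,-0.28,-0.32],[-5.8,0,0.1]],[[-0.08,-0.25,-0.35],[-5.8,0,0.1]]]}}

```text
time: 5.55
eef_pos: [0.5747, -0.2074, 0.2137]
tcp_rot: [-0.638, -0.302, 0.639, -0.306]
contact_force: [0.1, -0.3, -2.3]
opening: 0.497
```

>>> {"api": "drive_tool", "payload": {"series": [[[-0.08,-0.21,-0.37],[-5.8,0,0.1]],[[-0.08,-0.17,-0.39],[-5.8,0,0.1]],[[-0.08,-0.13,-0.4],[-5.8,0,0.1]],[[-0.08,-0.09,-0.42],[-5.8,0,0.1]],[[-0.08,-0.05,-0.42],[-5.8,0,0.1]]]}}

```text
time: 6.05
eef_pos: [0.5893, -0.0967, 0.2343]
tcp_rot: [0.537, 0.456, -0.537, 0.463]
contact_force: [0.7, 0.6, -3.1]
opening: 0.496
```

Run:
```python
from plan import *
import cv2
show()
c=ctrl.read_camera("wrist");cv2.imwrite("pics/w3.png",c["img"][:,:,::-1]);np.savez("w3.npz",**c)
rows([.616,.034,.22],tool(.6),deg=6)
```

```text
t 6.05 p [ 0.5893 -0.0967  0.2343] x [ 0.007 -0.008 -1.   ] yaw_y -8.86 F [ 0.7  0.6 -3.1] op 0.496 q [-0.33  0.12  1.79 -0.01  1.23 -0.17]
n 3
[[0.1, 0.05, -0.87], [-3.1, 0.1, -0.2]]
[[0.1, 0.09, -0.86], [-3.1, 0.1, -0.2]]
[[0.1, 0.14, -0.86], [-3.1, 0.1, -0.2]]
```

View pics/w3.png

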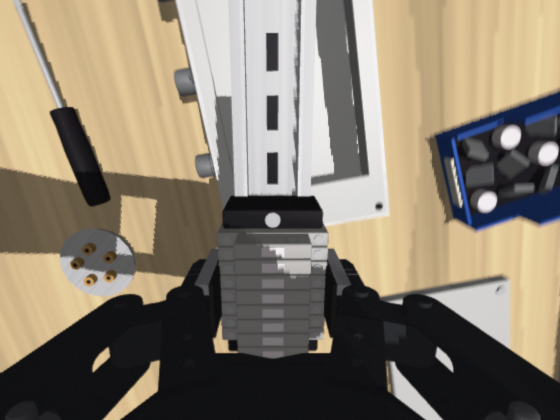

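Grip is unchanged, and the box's near end lip shows at (345,200). Moving over the box.

>>> {"api": "drive_tool", "payload": {"series": [[[0.1,0.05,-0.87],[-3.1,0.1,-0.2]],[[0.1,0.09,-0.86],[-3.1,0.1,-0.2]],[[0.1,0.14,-0.86],[-3.1,0.1,-0.2]],[[0,0,0],[0,0,0]],[[0,0,0],[0,0,0]]]}}

```text
time: 6.6
eef_pos: [0.6153, 0.0391, 0.2207]
tcp_rot: [0.495, 0.505, -0.496, 0.504]
contact_force: [0.4, -1.0, -2.9]
opening: 0.499
```

Run:
```python
from plan import *
import cv2
show()
c=ctrl.read_camera("wrist");cv2.imwrite("pics/w4.png",c["img"][:,:,::-1]);np.savez("w4.npz",**c)
c=ctrl.read_camera("top");cv2.imwrite("pics/t4.png",c["img"][:,:,::-1])
```

```text
t 6.6 p [0.6153 0.0391 0.2207] x [-0.002  0.    -1.   ] yaw_y 1.03 F [ 0.4 -1.  -2.9] op 0.499 q [-0.1   0.18  1.75  0.    1.22 -0.12]
```

View pics/w4.png

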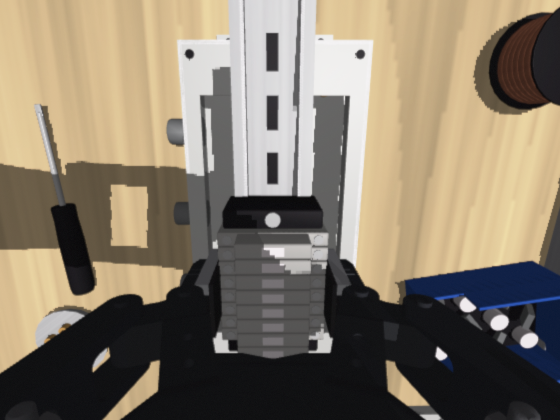

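View pics/t4.png

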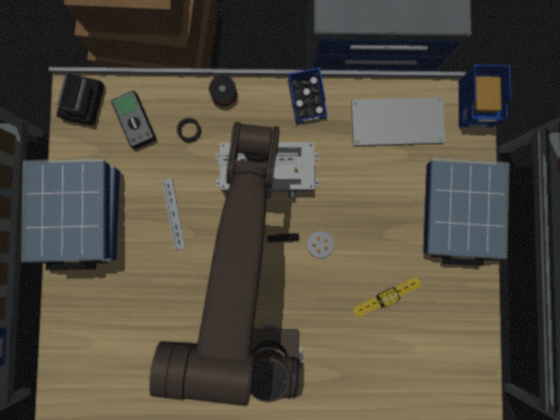

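Wrist view: box +x end outer corners at about (179,41) and (371,41), opening corners at (202,96) and (349,96). Cross-check against the top-view estimate:

Run:
```python
from plan import *
from h import *
c=dict(np.load("w4.npz"))
for p in [(179,41),(371,41),(202,96),(349,96),(362,230),(187,230)]: print(p,onz(c,p,.08))
cv2.imwrite("pics/w4c.png",cv2.resize(c["img"][30:280,170:380,::-1],None,fx=2.4,fy=2.4,interpolation=cv2.INTER_CUBIC))
```

```text
(179, 41) [0.54180243 0.16340352 0.08      ]
(371, 41) [0.68912813 0.16584221 0.08      ]
(202, 96) [0.55783204 0.1236893  0.08      ]
(349, 96) [0.67548161 0.12568384 0.08      ]
(362, 230) [0.69620735 0.01268874 0.08      ]
(187, 230) [0.53974015 0.00985838 0.08      ]
```

View pics/w4c.png

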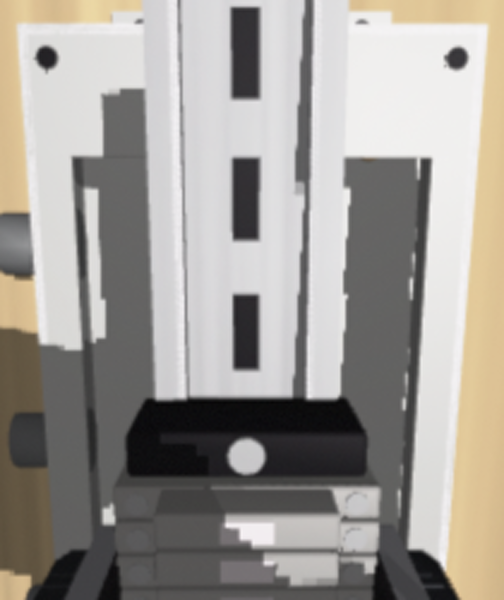

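Box centre ≈ (0.617,0.0155), yaw ≈ 90.8°, and the two views agree within about 2 mm. Now tip: the −y end goes down, on the side away from the earth stud.

```bash
cat >> plan.py <<'E'
BC=np.array([.617,.0155]);BY=np.radians(90.8);H=.0214
def wp(uc,zc,th,v=0,yaw=.7,**k):
    u=-np.array([np.cos(BY),np.sin(BY)]);w=np.array([np.sin(BY),-np.cos(BY)])  # w ~ +x world
    R=tool(yaw,th);p=np.r_[BC+u*uc/1e3+w*v/1e3,zc/1e3]-H*R.as_matrix()[:,0]
    rows(p,R,**k)
def where():
    s=ctrl.get_state();R=Ro.from_quat(s["tcp_rot"]).as_matrix();c=s["eef_pos"]+H*R[:,0]
    u=-np.array([np.cos(BY),np.sin(BY)]);w=np.array([np.sin(BY),-np.cos(BY)]);d=(c[:2]-BC)*1e3
    zt=R[:,2];print("t %.2f uc %.1f v %.1f zc %.1f tilt %.2f roll %.2f yaw_y %.2f F %s op %.3f q %s"%(s["time"],d@u,d@w,c[2]*1e3,np.degrees(np.arcsin(-zt[2])),np.degrees(np.arcsin(R[2,1])),np.degrees(np.arctan2(R[1,1],R[0,1])),s["contact_force"].round(1),s["opening"],s["qpos"].round(2)))
E
python3 - <<'E'
from plan import *
where();wp(-18,170,15,deg=4,nmin=4)
E
```

```text
t 6.70 uc -22.7 v -1.5 zc 199.3 tilt 0.04 roll -0.11 yaw_y 0.92 F [-0.8  0.1 -3.1] op 0.500 q [-0.1   0.18  1.75  0.    1.22 -0.12]
n 4
[[0.15, 0.01, 0.05], [0.1, 3.7, 0.0]]
[[0.15, 0.01, 0.06], [0.1, 3.7, 0.0]]
[[0.14, 0.01, 0.07], [0.1, 3.7, 0.0]]
[[0.14, 0.01, 0.08], [0.1, 3.7, 0.0]]
```

>>> {"api": "drive_tool", "payload": {"series": [[[0.15,0.01,0.05],[0,3.7,0]],[[0.15,0.01,0.06],[0,3.7,0]],[[0.14,0.01,0.07],[0,3.7,0]],[[0.14,0.01,0.08],[0,3.7,0]],[[0,0,0],[0,0,0]]]}}

```text
time: 7.2
eef_pos: [0.6174, 0.0207, 0.1917]
tcp_rot: [0.56, 0.563, -0.428, 0.432]
contact_force: [-0.2, -0.3, -4.2]
opening: 0.499
```

Run:
```python
from plan import *
import cv2
where()
c=ctrl.read_camera("scene");cv2.imwrite("pics/s5.png",c["img"][:,:,::-1]);np.savez("s5.npz",**c)
wp(-18,130,15,mm=15)
```

```text
t 7.20 uc -10.8 v 0.5 zc 171.1 tilt 15.16 roll 0.09 yaw_y 0.42 F [-0.2 -0.3 -4.2] op 0.499 q [-0.23  0.22  1.77  0.27  1.23 -0.34]
n 3
[[0.28, -0.01, 0.03], [-0.1, -0.0, -0.1]]
[[0.28, -0.01, 0.03], [-0.1, -0.0, -0.1]]
[[0.28, -0.01, 0.03], [-0.1, -0.0, -0.1]]
```

View pics/s5.png

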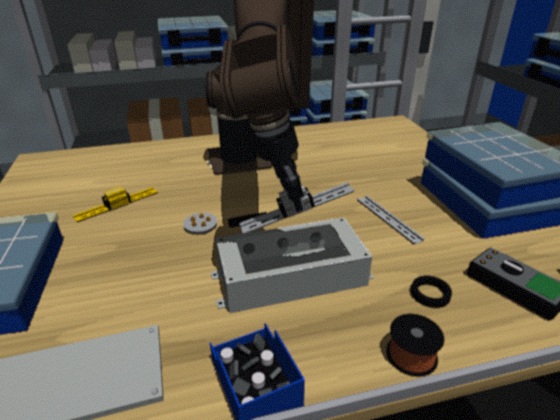

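Scene view: rail tipped with the low end at (243,226) to the −y side, above the opening. Now descend.

>>> {"api": "drive_tool", "payload": {"series": [[[0.28,-0.01,0.03],[-0.1,0,0]],[[0.28,-0.01,0.03],[-0.1,0,0]],[[0.28,-0.01,0.03],[-0.1,0,0]],[[0,0,0],[0,0,0]]]}}

```text
time: 7.65
eef_pos: [0.6164, 0.028, 0.1491]
tcp_rot: [0.558, 0.563, -0.426, 0.436]
contact_force: [0.2, -0.3, -3.4]
opening: 0.5
```

Run:
```python
from plan import *
import cv2
where()
c=ctrl.read_camera("scene");cv2.imwrite("pics/s6.png",cv2.resize(c["img"][160:310,190:390,::-1],None,fx=4,fy=4,interpolation=cv2.INTER_CUBIC));np.savez("s6.npz",**c)
wp(-18,90,15,mm=10)
```

```text
t 7.65 uc -18.0 v -0.3 zc 128.4 tilt 14.90 roll 0.37 yaw_y 0.76 F [ 0.2 -0.3 -3.4] op 0.500 q [-0.22  0.26  1.8   0.28  1.15 -0.36]
n 4
[[0.19, -0.0, 0.05], [0.0, 0.0, -0.1]]
[[0.19, -0.0, 0.05], [0.0, 0.0, -0.1]]
[[0.19, -0.0, 0.05], [0.0, 0.0, -0.1]]
[[0.19, -0.0, 0.05], [0.0, 0.0, -0.1]]
```

View pics/s6.png

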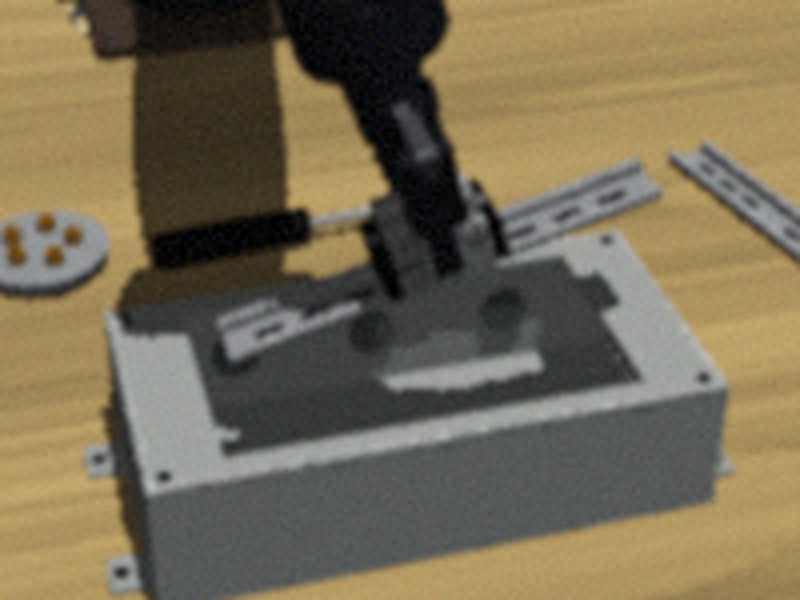

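The low end, at crop (230,340), sits over the opening, inboard of the end lip. Continue down.

>>> {"api": "drive_tool", "payload": {"series": [[[0.19,0,0.05],[0,0,-0.1]],[[0.19,0,0.05],[0,0,-0.1]],[[0.19,0,0.05],[0,0,-0.1]],[[0.19,0,0.05],[0,0,-0.1]],[[0,0,0],[0,0,0]]]}}

```text
time: 8.2
eef_pos: [0.6181, 0.0288, 0.1083]
tcp_rot: [0.556, 0.564, -0.427, 0.435]
contact_force: [-0.2, 0.0, -3.1]
opening: 0.501
```

Run:
```python
from plan import *
import cv2
from h import *
where()
s=ctrl.get_state();R=Ro.from_quat(s["tcp_rot"]).as_matrix();c0=s["eef_pos"]+H*R[:,0]
c=ctrl.read_camera("scene");im=c["img"][:,:,::-1].copy()
K=4;im=cv2.resize(im[160:310,190:390],None,fx=K,fy=K,interpolation=cv2.INTER_CUBIC)
def pt(X,col):
    p=(proj(c,X)-[190,160]+.5)*K-.5;cv2.circle(im,tuple(int(round(v)) for v in p),3,col,-1)
for u in(118,-118):
    for v in (17.5,-17.5): pt(c0+R[:,2]*u/1e3+R[:,1]*v/1e3-R[:,0]*.0075,(0,0,255))
u=np.r_[-np.cos(BY),-np.sin(BY),0];w=np.r_[np.sin(BY),-np.cos(BY),0]
for a,b in((110,60),(150,75)):
    for sx in(1,-1):
        for sy in(1,-1): pt(np.r_[BC,.08]+u*a*sx/1e3+w*b*sy/1e3,(0,255,0))
cv2.imwrite("pics/s7.png",im)
wp(1,87,15,mm=8)
```

```text
t 8.20 uc -18.8 v 1.3 zc 87.6 tilt 14.85 roll 0.15 yaw_y 0.95 F [-0.2  0.  -3.1] op 0.501 q [-0.22  0.32  1.82  0.29  1.08 -0.38]
n 3
[[-0.03, -0.01, 0.13], [0.1, 0.1, -0.0]]
[[-0.03, -0.01, 0.13], [0.1, 0.1, -0.0]]
[[-0.03, -0.01, 0.13], [0.1, 0.1, -0.0]]
```

View pics/s7.png

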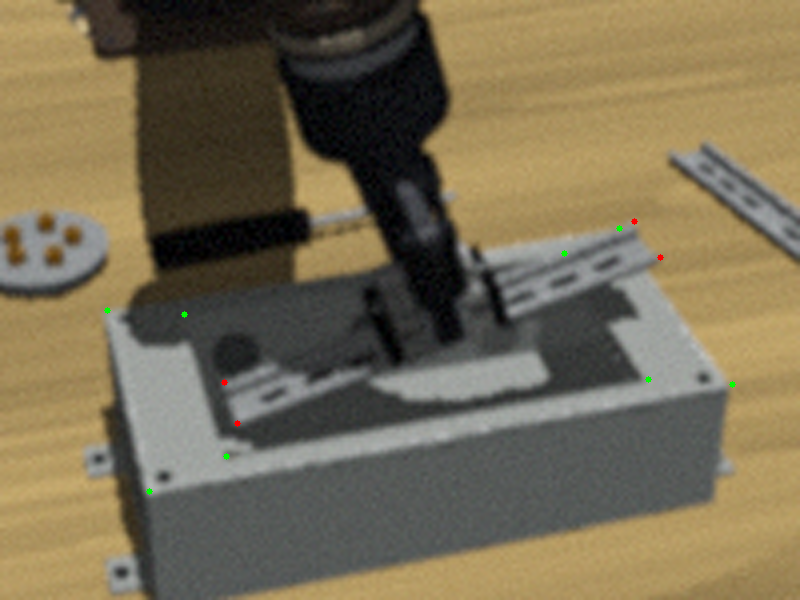

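The predicted dots fit within about 2 px. The low end is inside the opening and below the lip plane by calculation. Slide it under the −y end lip.

>>> {"api": "drive_tool", "payload": {"series": [[[-0.03,-0.02,0.13],[0,0.1,0]],[[-0.03,-0.02,0.13],[0,0.1,0]],[[-0.02,-0.01,0.13],[0,0,0]],[[0,0,0],[0,0,0]]]}}

```text
time: 8.65
eef_pos: [0.6173, 0.0064, 0.1093]
tcp_rot: [0.558, 0.564, -0.425, 0.436]
contact_force: [-0.3, -0.5, -2.8]
opening: 0.499
```

Run:
```python
from plan import *
where()
wp(19,80,15,mm=8)
```

```text
t 8.65 uc 3.6 v 0.3 zc 88.7 tilt 14.99 roll 0.39 yaw_y 0.92 F [-0.3 -0.5 -2.8] op 0.499 q [-0.25  0.31  1.82  0.29  1.09 -0.41]
n 3
[[0.03, -0.0, 0.11], [0.1, 0.0, -0.1]]
[[0.03, -0.0, 0.11], [0.1, 0.0, -0.1]]
[[0.03, -0.0, 0.11], [0.1, 0.0, -0.1]]
```

>>> {"api": "drive_tool", "payload": {"series": [[[0.05,0,0.1],[0,0,-0.1]],[[0.04,0,0.1],[0,0,-0.1]],[[0.03,0,0.08],[0,0,0]],[[0,0,0],[0,0,0]]]}}

```text
time: 9.05
eef_pos: [0.618, -0.0073, 0.0998]
tcp_rot: [0.557, 0.564, -0.426, 0.435]
contact_force: [-0.2, 0.2, -3.2]
opening: 0.501
```

Run:
```python
from plan import *
import cv2
from h import *
where()
s=ctrl.get_state();R=Ro.from_quat(s["tcp_rot"]).as_matrix();c0=s["eef_pos"]+H*R[:,0]
for n in("scene","top"):
    c=ctrl.read_camera(n);im=c["img"][:,:,::-1].copy()
    ox,oy,w_,h_=(190,160,200,150) if n=="scene" else (205,125,130,95)
    K=4 if n=="scene" else 6;im=cv2.resize(im[oy:oy+h_,ox:ox+w_],None,fx=K,fy=K,interpolation=cv2.INTER_CUBIC)
    def pt(X,col):
        p=(proj(c,X)-[ox,oy]+.5)*K-.5;cv2.circle(im,tuple(int(round(v)) for v in p),3,col,-1)
    for u in(118,-118):
        for v in (17.5,-17.5): pt(c0+R[:,2]*u/1e3+R[:,1]*v/1e3-R[:,0]*.0075,(0,0,255))
    cv2.imwrite(f"pics/{n}8.png",im)
wp(19,66,0,deg=3)
```

```text
t 9.05 uc 17.3 v 0.7 zc 79.1 tilt 14.98 roll 0.26 yaw_y 0.92 F [-0.2  0.2 -3.2] op 0.501 q [-0.27  0.33  1.81  0.29  1.08 -0.44]
n 5
[[0.05, -0.0, 0.0], [0.1, -3.0, -0.1]]
[[0.05, -0.0, -0.0], [0.1, -3.0, -0.1]]
[[0.05, -0.0, -0.01], [0.1, -3.0, -0.1]]
[[0.05, -0.0, -0.01], [0.1, -3.0, -0.1]]
[[0.05, -0.0, -0.01], [0.1, -3.0, -0.1]]
```

View pics/scene8.png

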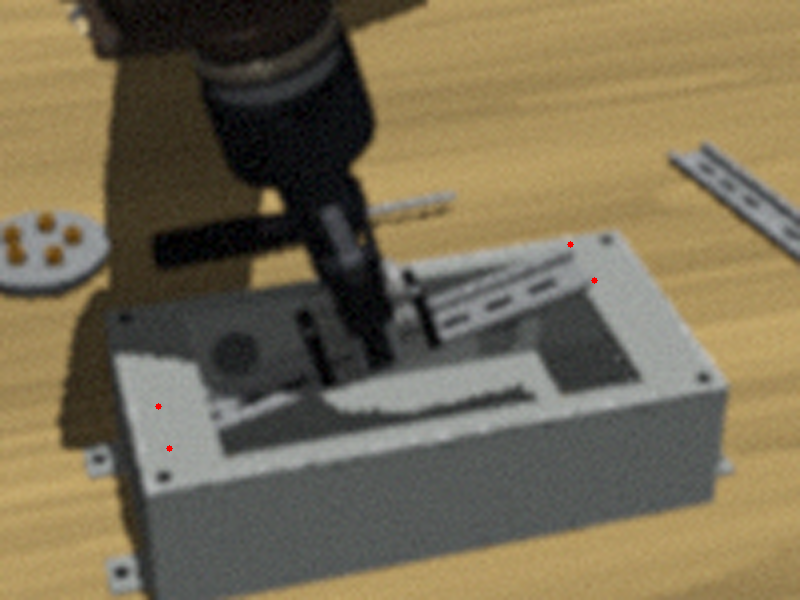

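View pics/top8.png

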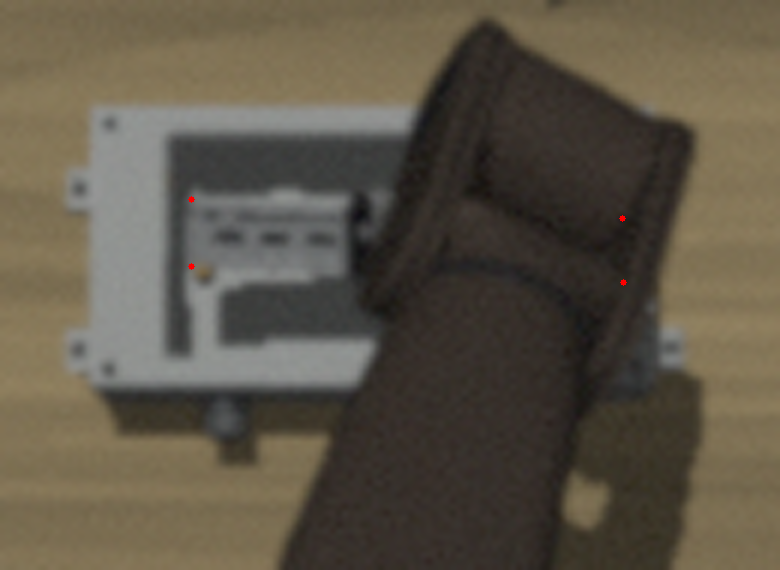

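The low end is hidden under the −y lip, and the high end clears the +y lip by about 11 mm (top view x 191 against the lip edge at 167). Now level it.

>>> {"api": "drive_tool", "payload": {"series": [[[0.04,0,0],[0,-3,-0.1]],[[0.05,0,0],[0,-3,-0.1]],[[0.05,0,-0.01],[0,-3,-0.1]],[[0,0,0],[0,0,0]]]}}

```text
time: 9.55
eef_pos: [0.6183, -0.0046, 0.0935]
tcp_rot: [0.52, 0.529, -0.47, 0.478]
contact_force: [0.5, 0.8, -2.0]
opening: 0.498
```

Run:
```python
from plan import *
where()
wp(19,64,0,deg=3)
```

```text
t 9.55 uc 18.0 v 1.0 zc 72.2 tilt 5.74 roll -0.00 yaw_y 0.95 F [ 0.5  0.8 -2. ] op 0.498 q [-0.21  0.33  1.82  0.11  1.02 -0.29]
n 2
[[0.08, -0.01, -0.0], [0.1, -2.9, 0.0]]
[[0.08, -0.01, -0.01], [0.1, -2.9, 0.0]]
```

>>> {"api": "drive_tool", "payload": {"series": [[[0.09,-0.01,0],[0,-2.9,0]],[[0.09,-0.01,0],[0,-2.8,0]],[[0,0,0],[0,0,0]]]}}

```text
time: 9.85
eef_pos: [0.6175, -0.0035, 0.0849]
tcp_rot: [0.496, 0.504, -0.495, 0.504]
contact_force: [-1.2, 0.3, -2.5]
opening: 0.506
```

Run:
```python
from plan import *
where()
wp(19,55,0,deg=3)
```

```text
t 9.85 uc 19.0 v 0.2 zc 63.5 tilt 0.09 roll 0.01 yaw_y 0.95 F [-1.2  0.3 -2.5] op 0.506 q [-0.17  0.33  1.83  0.    0.98 -0.19]
n 1
[[0.17, -0.0, -0.0], [0.2, -0.1, -0.0]]
```

Level, with both ends within the opening and below the lips. Lower a little, then look before centring.

>>> {"api": "drive_tool", "payload": {"series": [[[0.08,0,0],[0.1,0,0]],[[0.08,0,0],[0.1,0,0]],[[0,0,0],[0,0,0]]]}}

```text
time: 10.15
eef_pos: [0.6178, -0.0039, 0.0768]
tcp_rot: [0.498, 0.504, -0.496, 0.502]
contact_force: [-0.3, -0.9, -3.4]
opening: 0.502
```

```bash
cat > look.py <<'E'
from plan import *
import cv2,sys
from h import *
def look(tag):
    where()
    s=ctrl.get_state();R=Ro.from_quat(s["tcp_rot"]).as_matrix();c0=s["eef_pos"]+H*R[:,0]
    for n in("scene","top","wrist"):
        c=ctrl.read_camera(n);np.savez(f"{n}{tag}.npz",**c);im=c["img"][:,:,::-1].copy()
        if n=="wrist": cv2.imwrite(f"pics/{n}{tag}.png",im);continue
        ox,oy,w_,h_=(190,160,200,150) if n=="scene" else (205,125,130,95)
        K=4 if n=="scene" else 6;im=cv2.resize(im[oy:oy+h_,ox:ox+w_],None,fx=K,fy=K,interpolation=cv2.INTER_CUBIC)
        def pt(X,col):
            p=(proj(c,X)-[ox,oy]+.5)*K-.5;cv2.circle(im,tuple(int(round(v)) for v in p),2,col,-1)
        for u in(118,-118):
            for v in (17.5,-17.5): pt(c0+R[:,2]*u/1e3+R[:,1]*v/1e3-R[:,0]*.0075,(0,0,255))
        cv2.imwrite(f"pics/{n}{tag}.png",im)
E
python3 -c "
from look import *
look(9)"
```

```text
t 10.15 uc 19.3 v 0.5 zc 55.4 tilt 0.29 roll 0.03 yaw_y 0.68 F [-0.3 -0.9 -3.4] op 0.502 q [-0.17  0.35  1.83  0.01  0.97 -0.19]
```

View pics/scene9.png

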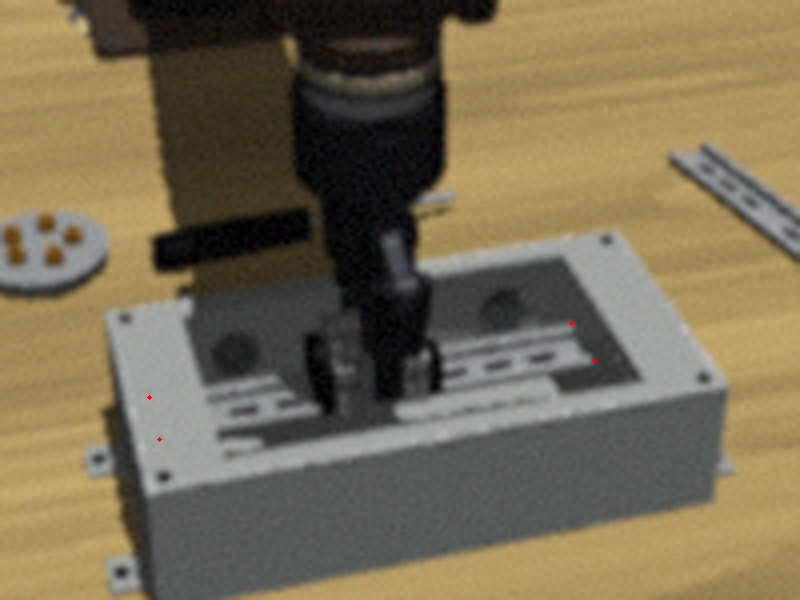

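View pics/top9.png

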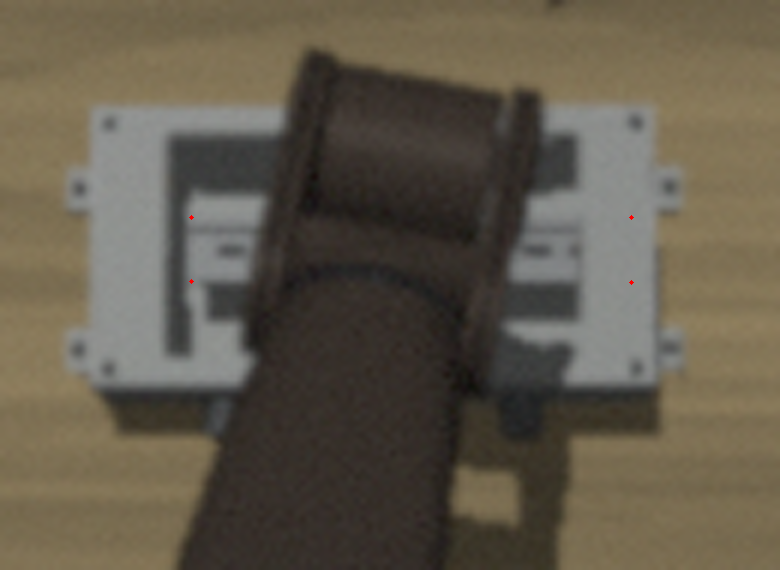

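View pics/wrist9.png

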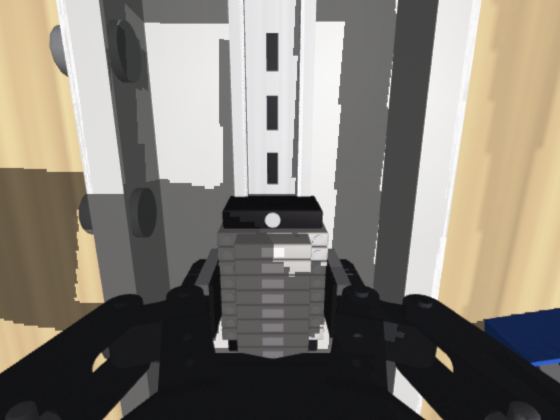

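All views agree: the rail is level, with its −y end under the lip and its +y end inside the opening at top (191,250). Now centre it.

Run:
```python
from plan import *
wp(0,48,0,mm=6)
```

```text
n 4
[[0.04, -0.01, -0.1], [-0.0, -0.1, -0.0]]
[[0.04, -0.01, -0.1], [-0.0, -0.1, -0.0]]
[[0.04, -0.01, -0.1], [-0.0, -0.1, -0.0]]
[[0.04, -0.01, -0.1], [-0.0, -0.1, -0.0]]
```

>>> {"api": "drive_tool", "payload": {"series": [[[0.04,0,-0.09],[0,-0.1,0]],[[0.04,0,-0.09],[0,-0.1,0]],[[0.04,0,-0.09],[0,0,0]],[[0.02,0,-0.08],[0,0,0]],[[0,0,0],[0,0,0]]]}}

```text
time: 10.8
eef_pos: [0.6183, 0.0151, 0.0704]
tcp_rot: [0.498, 0.503, -0.496, 0.503]
contact_force: [0.1, -0.1, -2.7]
opening: 0.501
```

```bash
python3 -c "
from look import *
look(10)
c=dict(np.load('wrist10.npz'));cv2.imwrite('pics/wc10.png',cv2.resize(c['img'][0:250,60:490,::-1],None,fx=1.8,fy=1.8,interpolation=cv2.INTER_CUBIC))
"
```

```text
t 10.80 uc 0.4 v 1.4 zc 49.0 tilt 0.06 roll 0.14 yaw_y 0.67 F [ 0.1 -0.1 -2.7] op 0.501 q [-0.14  0.35  1.83  0.    0.95 -0.15]
```

View pics/wc10.png

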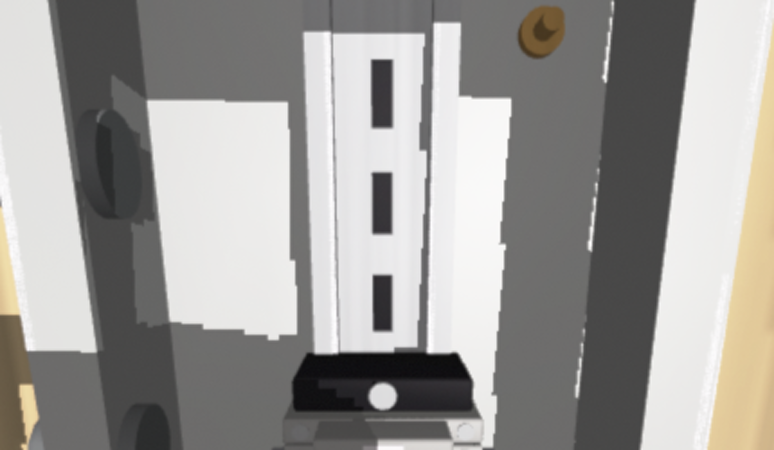

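View pics/top10.png

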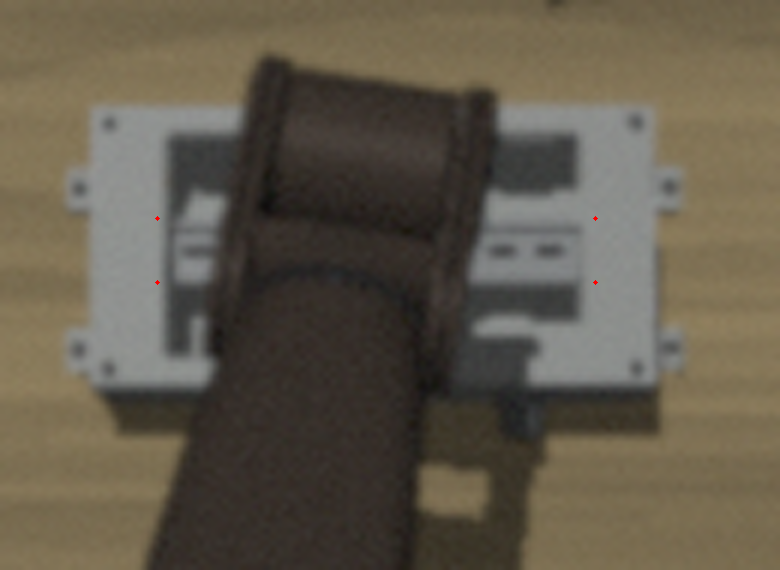

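View pics/scene10.png

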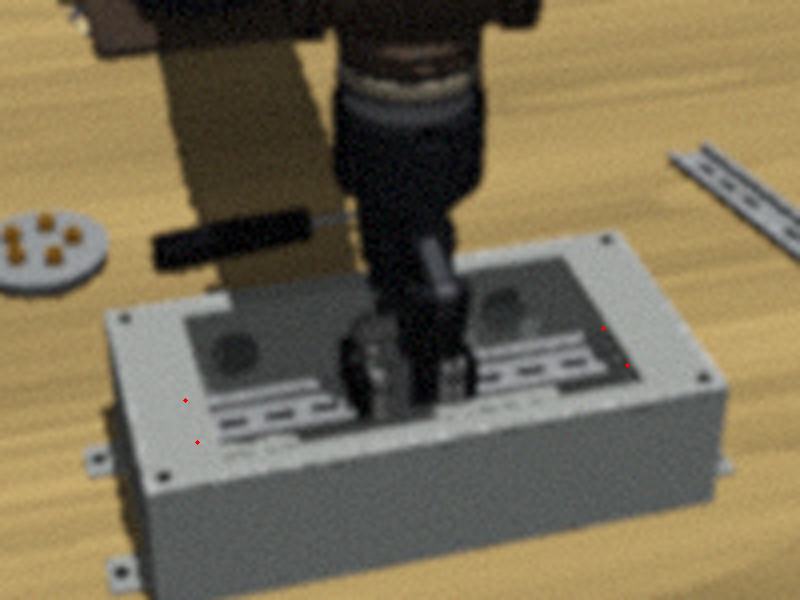

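Run:
```python
from plan import *
from h import *
c=dict(np.load("wrist10.npz"))
f=lambda p:(p[0]/1.8+60-.2,p[1]/1.8-.2)
s=ctrl.get_state();R=Ro.from_quat(s["tcp_rot"]).as_matrix();c0=s["eef_pos"]+H*R[:,0];zr=c0[2]+.0075
def line(L,Rr,z):
    # x position of mid at common y
    A=[onz(c,f(p),z) for p in L];B=[onz(c,f(p),z) for p in Rr]
    pa=np.polyfit([q[1] for q in A],[q[0] for q in A],1);pb=np.polyfit([q[1] for q in B],[q[0] for q in B],1)
    for y in(.0155,.08,.11): print("  y",y,"xl %.4f xr %.4f mid %.4f w %.4f"%(np.polyval(pa,y),np.polyval(pb,y),(np.polyval(pa,y)+np.polyval(pb,y))/2,np.polyval(pb,y)-np.polyval(pa,y)))
    print("  yaw",90-np.degrees(np.arctan(pa[0])),90-np.degrees(np.arctan(pb[0])))
print("lips");line([(50,0),(96,350)],[(694,0),(655,300)],.08)
print("rail");line([(304,40),(314,350)],[(460,30),(451,350)],zr)
print("stud",onz(c,f((548,22)),.019),"base",onz(c,f((541,42)),.003))
b=BY;print("expected stud",BC+.12*np.array([np.cos(b),np.sin(b)])-.05*np.array([-np.sin(b),np.cos(b)]))
g=cv2.cvtColor(c["img"],cv2.COLOR_RGB2GRAY)
for r in(5,60,110): print(r,"grad cols",[int(i) for i in np.where(abs(np.diff(g[r].astype(int)))>25)[0]])
t=dict(np.load("top9.npz"));g=cv2.cvtColor(t["img"],cv2.COLOR_RGB2GRAY)
for r in(163,165,167,169): print(r,g[r,228:245])
print(g[160:178,242]);print(g[160:178,295])
print([proj(t,[BC[0],BC[1]+d,.08]) for d in(.11,-.11)])
t=dict(np.load("top0.npz"));g=cv2.cvtColor(t["img"],cv2.COLOR_RGB2GRAY)
h=cv2.cvtColor(t["img"],cv2.COLOR_RGB2HSV)
print(t["img"][164:174,234:244,0].astype(int)-t["img"][164:174,234:244,2]);print(t["img"][164:174,291:301,0].astype(int)-t["img"][164:174,291:301,2])
```

```text
lips
  y 0.0155 xl 0.5569 xr 0.6768 mid 0.6168 w 0.1199
  y 0.08 xl 0.5564 xr 0.6764 mid 0.6164 w 0.1200
  y 0.11 xl 0.5562 xr 0.6762 mid 0.6162 w 0.1200
  yaw 90.42340967791505 90.32603436361201
rail
  y 0.0155 xl 0.6015 xr 0.6370 mid 0.6193 w 0.0355
  y 0.08 xl 0.6009 xr 0.6361 mid 0.6185 w 0.0352
  y 0.11 xl 0.6005 xr 0.6356 mid 0.6181 w 0.0351
  yaw 90.60748780663543 90.83176052274202
stud [0.66460833 0.13517617 0.019     ] base [0.66695573 0.13426106 0.003     ]
expected stud [0.66531966 0.13618641]
5 grad cols [86, 87, 399, 400, 444, 445]
60 grad cols [94, 140, 141, 219, 229, 243, 244, 245, 265, 266, 276, 277, 278, 293, 299, 300, 343, 344, 437, 438]
110 grad cols [54, 58, 59, 60, 101, 102, 146, 147, 220, 230, 231, 244, 245, 246, 265, 266, 267, 276, 277, 278, 295, 298, 299, 339, 340, 388, 389, 390, 391, 431, 432]
163 [146 147 143 140 116  84  65  77 102 112 112 113 114 108 111 112 112]
165 [147 144 145 140 114  89  66  80 118 133 140 136 134 127 120 118 121]
167 [144 144 145 139 113  81  66  80 118 135 139 137 131 114 100  98 100]
169 [146 145 144 138 106  78  66  82 119 137 137
[... 210 characters left out ...]
, array([301.53789246, 165.84752879])]
[[ 0 -3 -1  0 -1 -1  1 -3 -3 -1]
 [-2  1 -1  2  1 -1 -1  0 -1  0]
 [-2  0  1  7 13  9  3  0  0 -1]
 [-1  2  9 26 38 33 13  2  0  2]
 [ 2  5 21 39 54 48 20  4  0  0]
 [ 0  8 21 40 56 53 23  4  1 -1]
 [ 0  3  9 27 46 38 12  2  1 -1]
 [-2  2  1  5 16 15  4  0  0  0]
 [-2 -2  0  1  1  0  1  0  0  0]
 [-1  0 -2  0 -1  0 -1  0 -1  1]]
[[ 0  0  1  0  0 -1  0  0 -1  0]
 [-1  0  0  2  0  4  1  1  0  1]
 [ 0  1  1  6 12 15  9  2  1  0]
 [ 1 -1  4 18 33 36 24  8  0  1]
 [ 0 -2  6 25 42 44 30 12  3  0]
 [-1 -1  3 20 43 48 33 11  0  0]
 [ 0 -1  1 10 31 37 18  4 -1 -1]
 [ 1 -1  0  3  9 11  3  1  2  0]
 [ 0 -1 -2  1  2  1  1 -2 -1 -1]
 [ 1  0  0  1  2 -1  1 -2 -1 -2]]
```

Run:
```python
from plan import *
from h import *
t0=dict(np.load("top0.npz"));d=t0["img"][:,:,0].astype(float)-t0["img"][:,:,2]
S=[]
for x0 in(234,291):
    w=np.clip(d[165:172,x0:x0+10]-3,0,None);yy,xx=np.mgrid[165:172,x0:x0+10]
    p=((w*xx).sum()/w.sum(),(w*yy).sum()/w.sum());S.append(onz(t0,p,.016));print(p,S[-1])
print("standoff mid",(S[0]+S[1])/2,np.linalg.norm(S[0]-S[1]),np.degrees(np.arctan2(*(S[0]-S[1])[[1,0]])))
g0=cv2.cvtColor(t0["img"],cv2.COLOR_RGB2GRAY).astype(float)
def edge(g,r,a,b):
    L=np.arange(a,b);v=np.mean([g[k,a:b] for k in r],0);return v
t9=dict(np.load("top9.npz"));g9=cv2.cvtColor(t9["img"],cv2.COLOR_RGB2GRAY)
print("rail end y",onz(t9,(235.55,167),.063)[1],"lip edge left",onz(t9,(232.2,167),.08)[1])
print("right lip g0 rows 150-155",g0[150:155,296:308].mean(0).round(),"left",g0[150:155,226:240].mean(0).round())
print("outer left",g0[150:152,212:226].mean(0).round(),"outer right",g0[150:152,306:322].mean(0).round())
print("outer top col 240",g0[136:150,240:300].mean(1).round(),"bot",g0[184:196,262:290].mean(1).round())
```

```text
(np.float64(238.08828250401285), np.float64(168.57463884430177)) [0.61627844 0.11210378 0.016     ]
(np.float64(295.7151162790698), np.float64(168.35658914728683)) [ 0.61933549 -0.07836202  0.016     ]
standoff mid [0.61780697 0.01687088 0.016     ] 0.1904903268029673 90.91954070746564
rail end y 0.1170075845013685 lip edge left 0.12638826621335195
right lip g0 rows 150-155 [ 56.  56.  56.  56.  69. 100. 121. 128. 129. 128. 129. 129.] left [132. 132. 132. 133. 131. 127. 105.  75.  59.  55.  55.  56.  55.  55.]
outer left [108. 109. 108. 109. 107. 108. 106. 113. 128. 132. 133. 132. 132. 131.] outer right [129. 129. 128. 128. 128. 128. 128. 122. 114. 108. 108. 108. 107. 107.
 108. 108.]
outer top col 240 [104. 105. 106. 107. 108. 111. 120. 129. 131. 129. 118.  89.  65.  57.] bot [131. 131. 131. 130. 118.  86.  50.  41.  46.  50.  52.  52.]
```

Run:
```python
from plan import *
from h import *
t9=dict(np.load("top9.npz"))
for p in[(242,171.5),(295,171.45)]: print(onz(t9,p,.0625)+[.0175,0,0])
t0=dict(np.load("top0.npz"))
l=onz(t0,(232.4,152),.08);r=onz(t0,(300.75,152),.08);print(l,r,(l+r)/2)
tp=onz(t0,(270,146.8),.08);print("inner top",tp)
```

```text
[0.61677043 0.09601044 0.0625    ]
[ 0.61902129 -0.07445981  0.0625    ]
[0.65904129 0.12669933 0.08      ] [ 0.66168007 -0.09161657  0.08      ] [0.66036068 0.01754138 0.08      ]
inner top [0.67733946 0.00679682 0.08      ]
```

Relative measurements (rail against lips and standoffs in the same images) ask for about −1.6 mm in x and −1.3 mm in y. Yaw agrees within 0.3°. Lower to about 15 mm above the standoffs (rail underside at z ≈ 38 mm).

>>> {"api": "drive_tool", "payload": {"series": [[[0.08,-0.02,0.02],[0,0,0]],[[0.08,-0.01,0.01],[0,0,0]],[[0.06,0,0],[0,0,0]],[[0,0,0],[0,0,0]],[[0,0,0],[0,0,0]]]}}

```text
time: 11.45
eef_pos: [0.617, 0.0121, 0.0587]
tcp_rot: [0.498, 0.502, -0.497, 0.503]
contact_force: [0.4, -0.3, -3.5]
opening: 0.499
```

Run:
```python
from plan import *
show();where()
rows([.6167,.0138,.0594],tool(.6))
```

```text
t 11.45 p [0.617  0.0121 0.0587] x [ 0.003  0.001 -1.   ] yaw_y 0.59 F [ 0.4 -0.3 -3.5] op 0.499 q [-0.15  0.37  1.84  0.    0.93 -0.16]
t 11.45 uc 3.4 v -0.0 zc 37.3 tilt 0.04 roll 0.17 yaw_y 0.59 F [ 0.4 -0.3 -3.5] op 0.499 q [-0.15  0.37  1.84  0.    0.93 -0.16]
n 1
[[-0.01, -0.01, -0.03], [-0.0, -0.0, -0.2]]
```

>>> {"api": "drive_tool", "payload": {"series": [[[-0.01,0,-0.03],[0,0,0]],[[0,0,0],[0,0,0]],[[0,0,0],[0,0,0]]]}}

```text
time: 11.75
eef_pos: [0.6171, 0.0136, 0.0594]
tcp_rot: [0.498, 0.502, -0.496, 0.503]
contact_force: [-0.2, 0.0, -2.4]
opening: 0.497
```

```bash
python3 -c "
from look import *
look(11);show()
c=dict(np.load('wrist11.npz'));cv2.imwrite('pics/wc11.png',cv2.resize(c['img'][0:250,60:490,::-1],None,fx=1.8,fy=1.8,interpolation=cv2.INTER_CUBIC))
show()
"
```

```text
t 11.75 uc 1.9 v 0.2 zc 38.0 tilt 0.04 roll 0.19 yaw_y 0.58 F [-0.2  0.  -2.4] op 0.497 q [-0.14  0.37  1.84  0.    0.93 -0.15]
t 11.9 p [0.6171 0.0136 0.0594] x [ 0.003  0.001 -1.   ] yaw_y 0.58 F [ 0.  -0.5 -2.5] op 0.5 q [-0.14  0.37  1.84  0.    0.93 -0.15]
t 11.9 p [0.6171 0.0136 0.0594] x [ 0.003  0.001 -1.   ] yaw_y 0.58 F [ 0.  -0.5 -2.5] op 0.5 q [-0.14  0.37  1.84  0.    0.93 -0.15]
```

View pics/wc11.png

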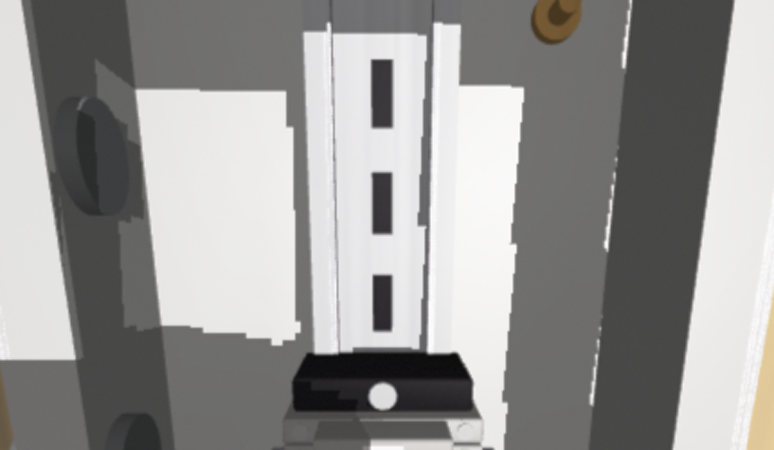

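View pics/scene11.png

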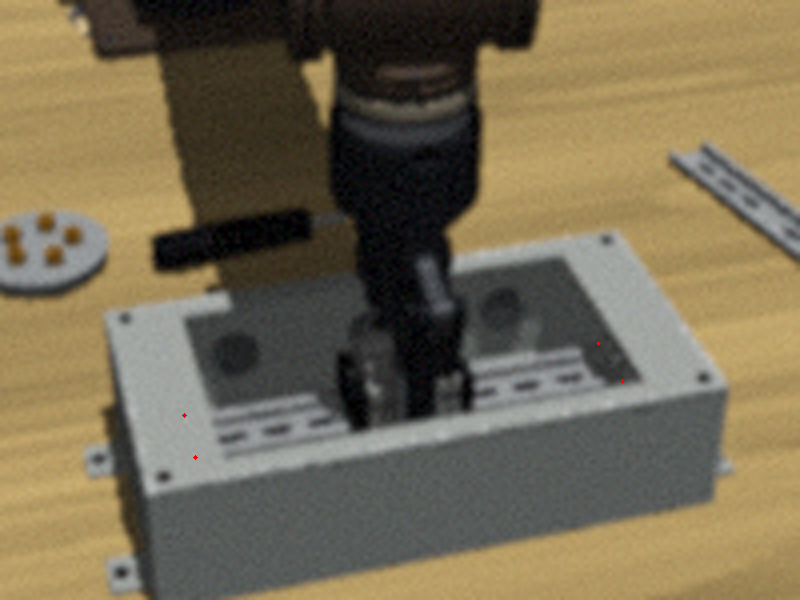

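View pics/top11.png

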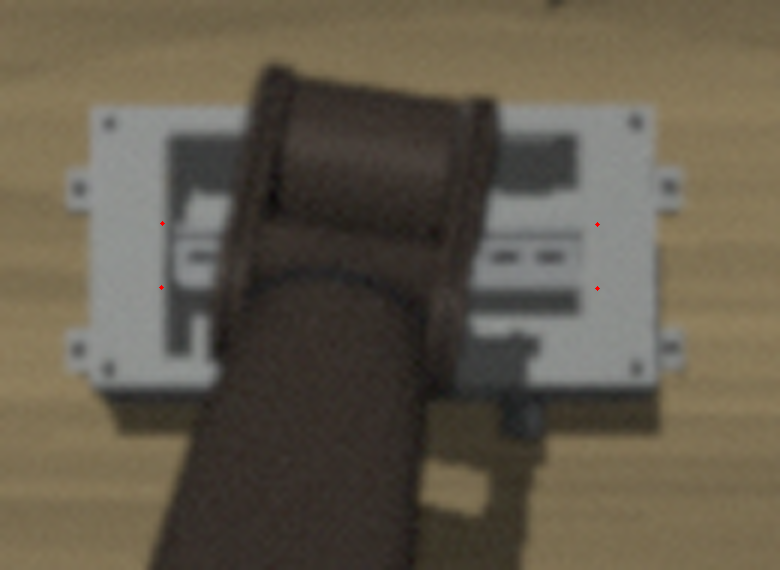

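Run:
```python
from plan import *
from h import *
c=dict(np.load("wrist11.npz"));f=lambda p:(p[0]/1.8+60-.2,p[1]/1.8-.2)
def line(L,Rr,z):
    A=[onz(c,f(p),z) for p in L];B=[onz(c,f(p),z) for p in Rr]
    pa=np.polyfit([q[1] for q in A],[q[0] for q in A],1);pb=np.polyfit([q[1] for q in B],[q[0] for q in B],1)
    for y in(.0145,.11): print("  mid %.4f w %.4f"%((np.polyval(pa,y)+np.polyval(pb,y))/2,np.polyval(pb,y)-np.polyval(pa,y)))
    print("  yaw",90-np.degrees(np.arctan(pa[0])),90-np.degrees(np.arctan(pb[0])))
print("lips");line([(22,0),(76,357)],[(734,0),(672,450)],.08)
print("rail");line([(304,40),(314,350)],[(460,30),(451,350)],.0455)
print(onz(c,f((567,8)),.019))
t=dict(np.load("top11.npz"));g=cv2.cvtColor(t["img"],cv2.COLOR_RGB2GRAY)
print(g[162:180,292]);print(g[162:180,236])
print([onz(t,p,.045)+[.0175,0,0] for p in[(236,172.6),(292,172.6)]])
t0=dict(np.load("top0.npz"));a=cv2.cvtColor(t0["img"],cv2.COLOR_RGB2GRAY)
# box shift check & bystanders
for n,(x,y,w,h) in dict(boxL=(212,140,18,55),boxR=(304,140,18,55),bare=(155,170,40,85),tape=(170,110,35,35),dish=(300,225,40,40),yellow=(350,270,75,50),driver=(270,228,32,20)).items():
    p0=np.float32(a[y:y+h,x:x+w]);p1=np.float32(g[y:y+h,x:x+w]);print(n,np.round(cv2.phaseCorrelate(p0,p1),2) if False else cv2.phaseCorrelate(p0,p1))
```

```text
lips
  mid 0.6177 w 0.1205
  mid 0.6163 w 0.1206
  yaw 90.89713427538227 90.80497355200413
rail
  mid 0.6180 w 0.0355
  mid 0.6169 w 0.0351
  yaw 90.5324449800475 90.75994142199106
[0.66535238 0.13422152 0.019     ]
[133 119 111 125 128 124 126 132 133 132 119  86  66  60  69  98 131 134]
[128 124 112 128 128 110 114 132 137 136 117  78  62  63  65  71  80  83]
[array([0.61570493, 0.11656926, 0.045     ]), array([ 0.6179355 , -0.06536862,  0.045     ])]
boxL ((-0.054801286425853135, -0.0022106403274548825), 1.0136281666932283)
boxR ((-0.01905127464779177, -0.00792316867547882), 1.0135599118140008)
bare ((0.04602307739249767, -0.02816422516158923), 0.9800483629438612)
tape ((0.010539633313118912, -0.014166400208960539), 1.052818798540551)
dish ((-0.10071425298317038, 0.027606900781577792), 0.9807467097043991)
yellow ((0.43955624017615236, -0.17088050661544685), 0.9623929814656575)
driver ((0.434823423401383, -0.03227147434554567), 0.8514741361141205)
```

Rail and box axes agree within about 1 mm, and the box has not moved. Do one still row, then hand in.

>>> {"api": "drive_tool", "payload": {"series": [[[0,0,0],[0,0,0]],[[0,0,0],[0,0,0]],[[0,0,0],[0,0,0]]]}}

```text
time: 12.2
eef_pos: [0.6172, 0.0136, 0.0595]
tcp_rot: [0.498, 0.502, -0.496, 0.503]
contact_force: [-0.0, -0.5, -1.4]
opening: 0.505
```

Run:
```python
from plan import *
where();print(abs(ctrl.get_state()["dq"]).max())
print(ctrl.sign_off())
```

```text
t 12.20 uc 1.9 v 0.3 zc 38.1 tilt 0.03 roll 0.20 yaw_y 0.58 F [-0.  -0.5 -1.4] op 0.505 q [-0.14  0.37  1.84  0.    0.93 -0.15]
0.0011516791592702563
the job is handed in; nothing more can be done
None
```

I put the grey-block rail inside the terminal box and handed the job in at 12.2 s, still gripping it. I gripped it across the blocks, tipped it 15°, fed the −y end under its end lip, levelled it inside, then centred and lowered it.

**Last checks**
- **Height:** the underside is at about 38 mm, roughly 15 mm above the standoffs.
- **Level and still:** it is within 0.2° of level, and the joints are practically at rest.
- **Contact:** I saw no contact force beyond the rail's own weight at any check.
- **Centring across the box:** the wrist view puts the rail 0.3 mm from the box axis, and the top view puts it about 0.9 mm off on the other side.
- **In line:** the rail is within 0.3° of the box axis.
- **Centring along the box:** this rests on combined measurements from both cameras, good to about 1–2 mm. In the final pose the rail ends are hidden under the lips, so I could not see them directly.
- **Box:** it has not moved (under 0.1 px).

**Checks that disagreed**
- The raw box-centre estimates from the two cameras differed by about 2 mm, so I centred on rail-to-box measurements taken within single images.
- Comparing the top view before and after showed no shift for the bare rail, tape or dish (0.1 px or less). It gave about 0.4 px (1–2 mm) for the screwdriver and the yellow rail. Nothing was moved near either, so I put it down to the arm's shadow, but I did not confirm that.

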